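# Back the mixing nozzle off by one turn and set the spindle brake

### The job

The mixing nozzle on the dispensing stand stands down close over its cup; back it off by pushing the stand's hand wheel round by its handle through exactly one full turn, clockwise seen from above, so that the handle is back where it began. Then push the brake lever on top of the stand clockwise against its stop to lock the spindle. Push with the fingertips without forcing anything, leave the loose things where they are, and finish clear of the stand.

Things in the scene. Friction and masses are not known exactly. Their poses are not given: they have to be found in the camera images.
- handwheel (a joint): angle of the hand wheel, rad, growing clockwise seen from above; it starts anywhere from -1.2 to 1.2 and has no stop within two turns either way. Polished three-spoke metal wheel with a black handle, 125 mm over its rim, lying flat on top of the dispensing stand and turning about the vertical spindle. It takes about 4 N at the handle to turn, stays where it is left, and lifts the nozzle 4 mm for each clockwise turn
- wheel_hub (a point): the wheel's axis at the height of its rim (the rim is a 15 mm round bar, its middle circle 55 mm from the axis, its top 7.5 mm above this point; the hub ends 8 mm above this point). About 254 mm above the table
- wheel_handle (a point): middle of the wheel's handle: an upright black grip that spins freely, 16 to 23 mm thick, 47 mm tall (from 24 mm below this point to 23 mm above it), standing on the rim 52 mm from the wheel's axis at the end of one spoke. This point is 35 mm above wheel_hub
- brake_lever (a joint): angle of the brake lever, rad, growing clockwise seen from above: it starts slack, between 0 and 0.25; 1.5 is its locked stop (a quarter turn or so on). It takes about 2 N at the knob and stays where it is left
- lever_pivot (a point): the lever's vertical pivot, taken at the height of the knob's centre; on top of the stand's bridge (the aluminium bar under the wheel), 107 mm from the wheel's axis, at the end where the bridge reaches out from under the wheel. The bridge's top is 38 mm below this point
- lever_knob (a point): centre of the round black knob, 24 mm across, on the end of the steel brake lever, 62 mm from the pivot. The lever slack points away from the wheel, along the bridge; locked, it points across the bridge to the side where the nozzle is, about towards the robot. 258 mm above the table
- stand: the dispensing stand, fixed to the table: aluminium base plate 260 x 220 x 16 mm, two guide rods, a screw spindle between them, a bridge across the top (220 mm above the table) and the wheel over it. Origin on the spindle's axis at table height; +z up, -x the front where the valve and white nozzle hang (72 mm in front of the spindle), -y the end of the bridge with the brake lever
- work_cup: white open potting cup, 52 mm across, 27 mm high, loose on the base plate under the nozzle; origin at the centre of its underside
- union_nut: loose steel ring, 30 mm across, 14 mm high, on the front of the base plate; origin under its centre
- spare_cup: second white cup like the first, loose on the front of the base plate; origin under its centre
- jug: pale plastic jug, 104 mm across, 125 mm high, loose on the table to the right; origin under its centre
- solvent_bottle: white bottle, 60 mm across, 160 mm high, loose on the table to the right; origin under its centre
- spare_mixer: white plastic mixing nozzle, 162 mm long, 20 mm thick at its wide end, lying on the table to the left; origin underneath near its middle
- spanner: steel spanner, 160 mm long, lying on the table to the right of the stand; origin underneath its middle
- clamp_ring: loose steel ring, 48 mm across, 18 mm high, on the table to the left of the stand; origin under its centre

How it is judged:
By the outcome, as a careful person would: the job done as asked, in the order asked, and still so for the second after the job is handed in, with the robot touching nothing.
It also fails if it takes over 67 s, if anything falls off the work surface, if the arm or the gripper's body presses on something with over 40 N, if the wrist force passes 120 N, or if a joint passes its speed limit or range.

### The arm

A 6-joint arm with a two-finger parallel gripper is mounted at the origin on the work surface. World frame = base frame: x ahead of the robot, y to its left, z up, the work surface at z = 0. Lengths are in m, angles in rad, forces in N, time in s.
With the tool pointing down it reaches from about 0.325 to 0.875 m from the base axis. Payload 4.4 kg.
Tool frame: the origin (TCP) lies midway between the tips of the shut fingers; the grasp point (between the pads) lies 19 mm behind it (pinch_z is the distance from the TCP to the grasp point, in m); y points along the fingers, x is the direction in which the jaws open and shut, and the axes are right-handed (so a half turn about y gives the same grasp; the last joint's range is limited). The gripper opens to 85 mm and grips with 20 to 120 N. Pads are 22 mm wide; open, the fingers measure 114 mm over their backs; the gripper's body (76 mm by 85 mm) begins 54 mm behind the grasp point. The pads swing forward as they close: fully open they stand 13 mm farther back than shut.
Start: joints at [-1.276, 0.207, 1.542, -0, 1.393, -0.15], TCP at [0.247, -0.519, 0.231] pointing down, gripper open.
Joint ranges: [-2.73, 2.73], [-0.86, 2.22], [0.23, 2.46], [-1.11, 4.25], [0.08, 2.63], [-2.82, 2.82]. Speed limits (rad/s): [2.79, 2.79, 3.14, 3.14, 3.14, 3.14].

### API

Orientations are given as a unit quaternion [x, y, z, w].
In Python, from station import * gives the robot as it stands.
- The arm moves only by the tool drive_tool, never from a script. Its argument "series" is text: rows parted by semicolons, each of 7 numbers parted by spaces: the shift along the world's x, y, z in mm, then the turn, a rotation vector about the world's x, y, z in rad, then the closure, from 0 (fully open) to 1 (shut). A call has 1 to 12 rows; each row is the pose to reach, as a shift and turn from the pose commanded when the call began; what a row does not reach only later rows make up. A row lasts 1/10 s, in which the tool goes at most 50 mm and 8.59 degrees, less where a joint would pass 70% of its speed; a pose out of reach is approached as far as the arm can. A call with a gripper value outside its range is refused whole. The fingers move at their own pace and stop on an object; "newtons" is the grip in N (left out, the last holds). Time passes only in rows, so rows that repeat a pose let the fingers close. It gives the time, the measured TCP pose, the force and the opening at its end, in the units of the state.
- get_state(): the state, without advancing time (a new reading comes with each control period).
- read_camera(name): name is "side" or "top"; returns (picture, depth): 384x512x3 uint8, red, green, blue; 384x512 float32, m along the optical axis (not along the pixel's ray), 0 where there is no reading.
- camera_params(name): a dict with "camera_matrix" (3x3 intrinsics, pixels), "k1" (the pictures are not rectified: a ray, as slopes to the right and down, at radius r is drawn at 1 + k1 r^2 times it, then the intrinsics apply), "R" (3x3) and "t" (3): a world point X has camera coordinates R X + t. Camera axes: x right, y down, z forward; pixel columns grow to the right and rows downward; lengths in m; the calibration is good to about 2 mm. A picture is of the moment at which its call begins. camera_params takes no time and is no camera call.
- job_done(): hands the job in, once; it reports no verdict.
The state is a dict: "time": time; "qpos": joint angles; "joint_vel": joint speeds; "joint_torque": joint torques, N m; "ee_pos": TCP position; "orientation": TCP orientation; "contact_force": force on the tool from outside, world axes, zero at the start; "moment": the same for the moment, N m; "width": finger opening in m.
Only numpy, scipy, OpenCV 4.12 (cv2) and the standard library are available. Lean on these libraries where they do the work, as an engineer would, in place of code of your own. Each camera call takes 0.05 s, during which the arm holds its last target.

## Working session

There is one attempt and no reset: what is moved stays moved. The work goes in short steps, Python scripts to look and compute and a tool call to move; the robot and the scene stay as the last step left them, time stands still between calls to the robot, and variables do not carry over. Pictures are saved under pics/ and viewed, and the job is handed in when it is done.

Besides the shell and the picture viewer there is one more tool, called as a command line: name --argument value ..., lists and objects as JSON in quotes. drive_tool: Moves the arm, as the interface text tells. Its arguments: {"type":"object","properties":{"series":{"type":"string"},"newtons":{"type":"number"}},"required":["series"]}

```bash
ls; mkdir -p pics
python3 - <<'E'
from station import *
import cv2,numpy as np
s=get_state();print(s)
for n in("side","top"):
    p,d=read_camera(n);cv2.imwrite(f"pics/{n}0.png",p[:,:,::-1]);np.save(f"pics/{n}0.npy",d)
    print(n,camera_params(n))
E
```

```text
pics
{'time': 0.0, 'qpos': array([-1.27649187e+00,  2.07451780e-01,  1.54296869e+00, -1.96074241e-05,
        1.39348469e+00, -1.50510587e-01]), 'joint_vel': array([-0.00022752,  0.00029374, -0.00234778, -0.00063315, -0.00055838,
       -0.00182443]), 'joint_torque': array([-8.66366336e-04, -3.83038759e+01, -2.91598660e+01, -1.67368066e-04,
        1.06041029e-02,  5.06758028e-06]), 'ee_pos': array([ 0.24717302, -0.51832137,  0.23010072]), 'orientation': array([-0.59744417,  0.37801671, -0.37677145,  0.59850406]), 'contact_force': array([-0.23707301, -0.23982158, -0.332568  ]), 'moment': array([ 0.00060828, -0.00260678,  0.02098028]), 'width': 0.08545665772417105}
side {'camera_matrix': array([[364.95141378,   0.        , 260.30095102],
       [  0.        , 364.95141378, 193.17953537],
       [  0.        ,   0.        ,   1.        ]]), 'k1': -0.10540687436377771, 'R': array([[-0.96297128, -0.2695269 , -0.00644696],
       [-0.16983723,  0.62502243, -0.761907  ],
       [ 0.20938393, -0.73259963, -0.64765435]]), 't': array([0.50155394, 0.22578943, 0.98388667])}
top {'camera_matrix': array([[432.12179175,   0.        , 254.36184539],
       [  0.        , 432.12179175, 195.20780966],
       [  0.        ,   0.        ,   1.        ]]), 'k1': -0.009581187798141206, 'R': array([[ 0.02543265, -0.99963565,  0.00904101],
       [-0.99596714, -0.02611563, -0.08583377],
       [ 0.08603861, -0.00682157, -0.99626845]]), 't': array([-0.03295216,  0.55349283,  1.58036615])}
```

View pics/side0.png

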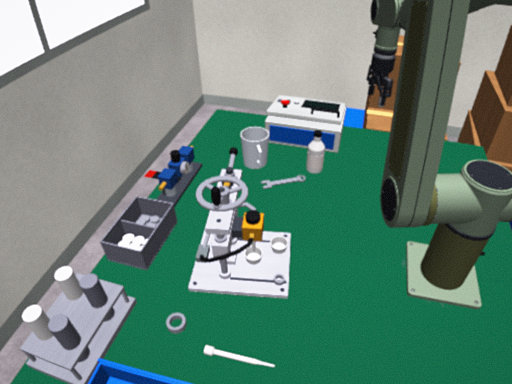

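View pics/top0.png

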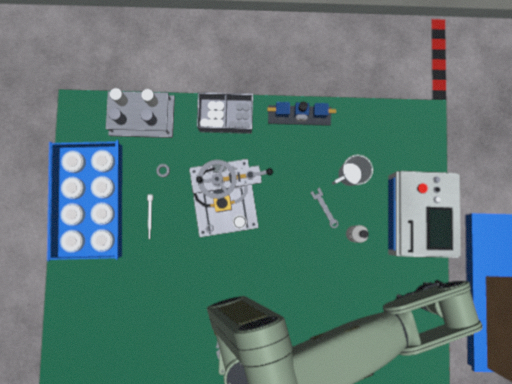

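Run:
```python
from scipy.spatial.transform import Rotation as R
print(R.from_quat([-0.59744417,  0.37801671, -0.37677145,  0.59850406]).as_matrix().round(3))
import cv2
i=cv2.imread('pics/top0.png');cv2.imwrite('pics/top0z.png',cv2.resize(i[60:260,130:390],None,fx=3,fy=3,interpolation=cv2.INTER_CUBIC))
```

```text
[[ 0.43  -0.001  0.903]
 [-0.903  0.002  0.43 ]
 [-0.002 -1.     0.   ]]
```

View pics/top0z.png

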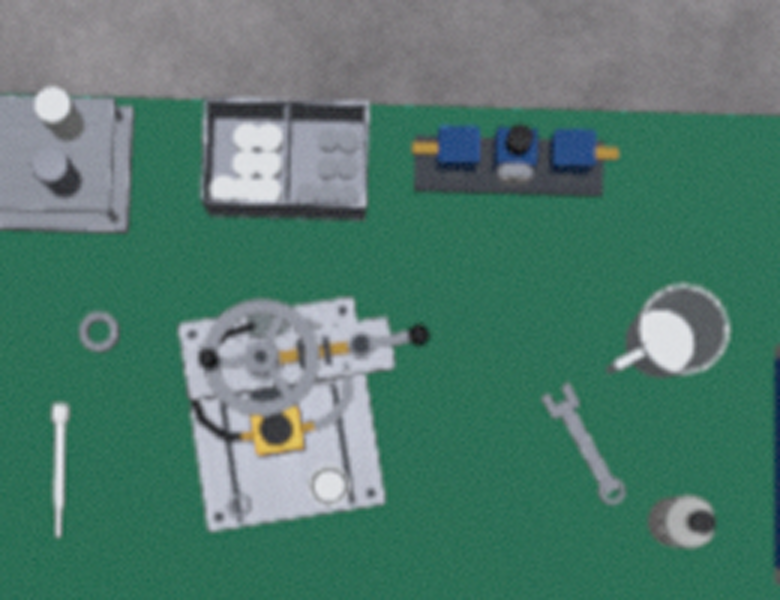

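```bash
cat > h.py <<'E'
import numpy as np,cv2
from station import *
def params(n):
    c=camera_params(n);return c['camera_matrix'],c['k1'],c['R'],c['t']
def ray(n,u,v):
    K,k1,R,t=params(n)
    x=cv2.undistortPoints(np.array([[[u,v]]],float),K,np.array([k1,0,0,0.]))[0,0]
    d=R.T@np.array([x[0],x[1],1]);return -R.T@t,d
def onplane(n,u,v,z):
    o,d=ray(n,u,v);return o+d*(z-o[2])/d[2]
def proj(n,X):
    K,k1,R,t=params(n)
    return cv2.projectPoints(np.array(X,float).reshape(-1,1,3),cv2.Rodrigues(R)[0],t,K,np.array([k1,0,0,0.]))[0].reshape(-1,2)
def tri(u1,u2):
    o1,d1=ray('side',*u1);o2,d2=ray('top',*u2)
    A=np.c_[d1,-d2];s=np.linalg.lstsq(A,o2-o1,rcond=None)[0]
    a=o1+d1*s[0];b=o2+d2*s[1];return (a+b)/2,np.linalg.norm(a-b)
E
python3 - <<'E'
import cv2
i=cv2.imread('pics/side0.png');cv2.imwrite('pics/side0z.png',cv2.resize(i[140:300,180:310],None,fx=4,fy=4,interpolation=cv2.INTER_CUBIC)[:600])
i=cv2.imread('pics/top0.png');cv2.imwrite('pics/top0zz.png',cv2.resize(i[150:245,180:285],None,fx=6,fy=6,interpolation=cv2.INTER_CUBIC))
E
```

```text
(no output)
```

View pics/side0z.png

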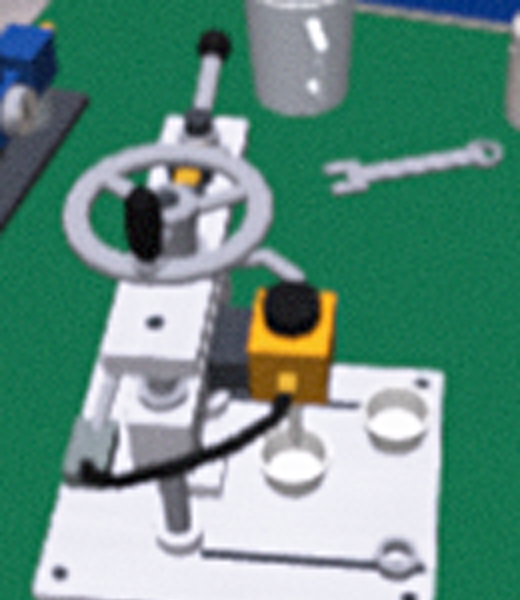

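View pics/top0zz.png

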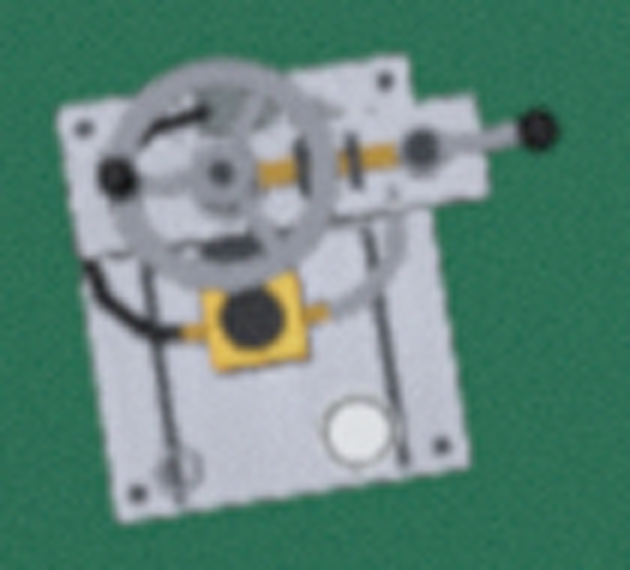

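```bash
cat > m.py <<'E'
from h import *
import sys
def blobs(n,img,box,thr=60):
    x0,y0,x1,y1=box
    m=(img[y0:y1,x0:x1].max(axis=2)<thr).astype(np.uint8)
    k,l,s,c=cv2.connectedComponentsWithStats(m)
    return [(s[i,4],(c[i]+[x0,y0]).round(1).tolist(),(s[i,:4]+[x0,y0,0,0]).tolist()) for i in range(1,k) if s[i,4]>8]
E
python3 - <<'E'
from m import *
T=cv2.imread('pics/top0.png');S=cv2.imread('pics/side0.png')
print('top',*blobs('top',T,(180,150,285,245)),sep='\n')
print('side',*blobs('side',S,(180,140,310,230)),sep='\n')
print('hub',onplane('top',217.5,178.7,.262))
print('handle',onplane('top',199.7,179.7,.254+.058))
print('pivot',onplane('top',250.7,174.5,.262))
print('knob',onplane('top',269.7,171.7,.265))
for u,v in[(217.5,178.7),(199.7,179.7),(250.7,174.5),(269.7,171.7)]:
  d=np.load('pics/top0.npy')[int(v)-1:int(v)+2,int(u)-1:int(u)+2];K,k1,R,t=params('top');c,dd=ray('top',u,v);print((c+dd*np.median(d)).round(4))
E
```

```text
top
(np.int32(30), [269.2, 171.3], [267, 169, 6, 6])
(np.int32(22), [199.2, 179.3], [197, 177, 5, 6])
(np.int32(10), [196.6, 197.6], [194, 194, 7, 9])
(np.int32(9), [205.1, 204.6], [202, 203, 7, 4])
side
(np.int32(44), [233.3, 150.7], [229, 148, 9, 7])
(np.int32(53), [190.3, 180.9], [180, 165, 22, 33])
(np.int32(10), [229.0, 171.5], [227, 171, 5, 2])
(np.int32(137), [215.3, 195.5], [211, 187, 10, 18])
(np.int32(143), [252.3, 216.6], [246, 210, 13, 14])
hub [0.58301198 0.1010566  0.262     ]
handle [0.57237088 0.15119824 0.312     ]
pivot [ 0.59921619 -0.00372749  0.262     ]
knob [ 0.60935716 -0.06368425  0.265     ]
[0.5821 0.1005 0.2691]
[0.5725 0.1513 0.311 ]
[ 0.6014 -0.0037  0.2459]
[ 0.6087 -0.0635  0.2693]
```

Run:
```python
from m import *
S=cv2.imread('pics/side0.png')
k=tri((233.3,150.7),(269.2,171.3));print('knob tri',k)
K=onplane('top',269.2,171.3,.2605);print('knob',K, onplane('side',233.3,150.7,.259))
H=onplane('top',199.2,179.3,.311);print('handle',H,onplane('side',215.3,195.5,.289))
hub=onplane('top',217.08,178.28,.262);P=onplane('top',250.28,174.08,.262);print('hub,piv',hub,P)
f=lambda a,b:np.linalg.norm((a-b)[:2])
print(f(hub,P),f(hub,H),f(P,K))
# rim: predict from hub & overlay both views
T=cv2.imread('pics/top0.png')
for n,im,box in(('top',T,(180,150,285,245)),('side',S,(180,140,310,240))):
    x0,y0,x1,y1=box;im=cv2.resize(im[y0:y1,x0:x1],None,fx=6,fy=6,interpolation=cv2.INTER_CUBIC)
    def dr(X,c):
        for p in proj(n,X):
            q=((p+.5-[x0,y0])*6-.5).round().astype(int);cv2.circle(im,tuple(map(int,q)),1,c,-1)
    a=np.linspace(0,6.28,120)
    for r in(.0475,.0625):dr(np.c_[hub[0]+r*np.cos(a),hub[1]+r*np.sin(a),0*a+.254],(0,0,255))
    dr([[hub[0],hub[1],.262]],(0,255,0));dr([[P[0],P[1],.262]],(255,0,0));dr([[H[0],H[1],z] for z in np.linspace(.265,.312,10)],(0,255,255));dr([[K[0],K[1],.258]],(0,255,255))
    cv2.imwrite(f'pics/{n}0o.png',im[:600,:800])
```

```text
knob tri (array([ 0.61191089, -0.06207847,  0.26031739]), np.float64(0.0013329646339929036))
knob [ 0.61123754 -0.06225141  0.2605    ] [ 0.61330039 -0.06386606  0.259     ]
handle [0.57367839 0.15288873 0.311     ] [0.5781689  0.15633327 0.289     ]
hub,piv [0.58431605 0.10242995 0.262     ] [ 0.60052337 -0.00236026  0.262     ]
0.10603615069994753 0.05156790005192644 0.06084194758883369
```

View pics/top0o.png

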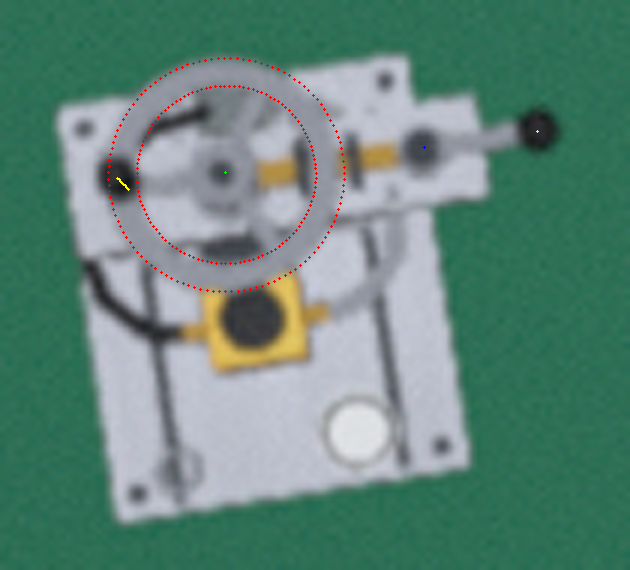

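View pics/side0o.png

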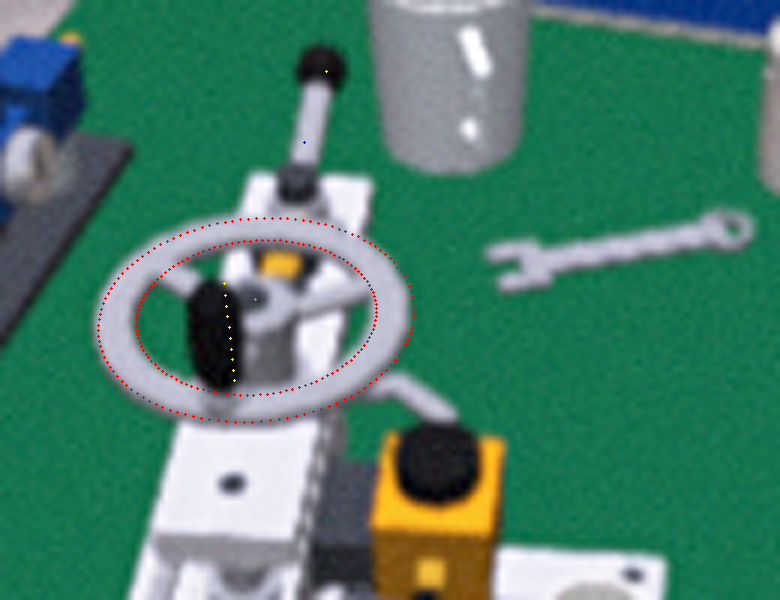

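drive_tool --series "0 0 30 0 0 0.12 1; 5 10 70 0 0 0.24 1; 15 30 110 0 0 0.36 1; 30 60 145 0 0 0.48 1; 45 95 170 0 0 0.6 1; 60 130 170 0 0 0.72 1; 75 165 170 0 0 0.84 1; 90 200 170 0 0 0.96 1; 105 235 170 0 0 1.08 1; 120 270 170 0 0 1.2 1; 135 305 170 0 0 1.32 1; 150 340 170 0 0 1.44 1" --newtons 30

```text
time: 1.3
ee_pos: [0.3975, -0.1774, 0.4008]
orientation: [-0.698, -0.112, 0.112, 0.698]
contact_force: [0.8, 0.2, 0.2]
width: -0.0003
```

Run:
```python
from m import *
T=cv2.imread('pics/top0.png')
for z in(.246,.25):print(onplane('top',250.28,174.08,z))
# handle azimuth by several means
hub=np.array([.5843,.1024])
print(np.degrees(np.arctan2(*( (onplane('top',199.2,179.3,.311)[:2]-hub)[::-1]))))
print(np.degrees(np.arctan2(*( (onplane('side',215.3,195.5,.289)[:2]-hub)[::-1]))))
S=get_state();print(S['ee_pos'],S['width'],S['contact_force'])
```

```text
[ 0.60269231 -0.0022974   0.246     ]
[ 0.60215007 -0.00231312  0.25      ]
101.88039912466674
96.48550197294905
[ 0.39750911 -0.17741554  0.40083407] -0.00028004708369521125 [0.84928686 0.22508862 0.23678236]
```

drive_tool --series "12 27 0 0 0 0.12 1; 24 54 0 0 0 0.24 1; 36 82 0 0 0 0.36 1; 48 110 0 0 0 0.48 1; 60 138 0 0 0 0.6 1; 72 165 0 0 0 0.72 1; 84 192 0 0 0 0.84 1; 96 220 0 0 0 0.96 1; 108 246 0 0 0 1.08 1; 120 272 0 0 0 1.2 1; 132 300 0 0 0 1.32 1; 143 326 0 0 0 1.43 1"

```text
time: 2.5
ee_pos: [0.5405, 0.1482, 0.4005]
orientation: [-0.453, -0.542, 0.543, 0.454]
contact_force: [0.9, -0.3, 0.5]
width: -0.0004
```

Run:
```python
from m import *
S=get_state();print(S['ee_pos'],S['qpos'],S['orientation'])
p,d=read_camera('side');cv2.imwrite('pics/side1.png',cv2.resize(p[100:260,160:320,::-1],None,fx=3.7,fy=3.7,interpolation=cv2.INTER_CUBIC))
```

```text
[0.54051617 0.14823613 0.40052106] [ 1.13247835e-01  1.01660347e-01  1.32001382e+00  1.61538931e-05
  1.72120423e+00 -1.63574458e+00] [-0.45320818 -0.54218203  0.54283244  0.45384352]
```

View pics/side1.png

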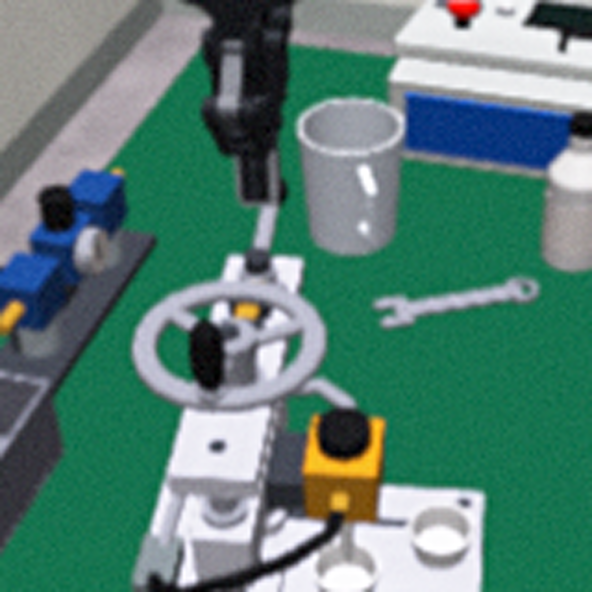

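Run:
```python
from m import *
q=proj('side',[[.5405,.1482,.4005]])[0];print(q,(q-[160,100])*3.7)
print(proj('top',[[.5405,.1482,.4005]]))
```

```text
[229.59887441 153.95238374] [257.51583531 199.62381985]
[[196.7026618  187.08204975]]
```

drive_tool --series "0 0 -30 0 0 0 1; 0 0 -60 0 0 0 1; 0 0 -85 0 0 0 1; 0 0 -105 0 0 0 1; 0 0 -120 0 0 0 1; 0 0 -129 0 0 0 1; 0 0 -129 0 0 0 1"

```text
time: 3.25
ee_pos: [0.5397, 0.1468, 0.2708]
orientation: [-0.454, -0.541, 0.542, 0.456]
contact_force: [-0.7, -1.2, 0.3]
width: -0.0001
```

```bash
cat > plan.py <<'E'
import numpy as np,sys
hub=np.array([584.3,102.4])
def pose(phi,off,rad=52):
    p=np.radians(phi);u=np.array([np.cos(p),np.sin(p)]);t=np.array([-u[1],u[0]])
    return hub+rad*u+off*t
# args: phi0 (current frame), commanded x y, then start/end phi, off0 off1, n
def rows(cur,curphi,phis,offs,z=0):
    out=[]
    for p,o in zip(phis,offs):
        d=pose(p,o)-cur
        out.append(f"{d[0]:.0f} {d[1]:.0f} {z} 0 0 {np.radians(p-curphi):.2f} 1")
    print("; ".join(out)); print('end',pose(phis[-1],offs[-1]))
E
python3 - <<'E'
from plan import *
from station import *
s=get_state();print(s['ee_pos'],s['contact_force'])
n=12
# close offset from 36 to 22 over first 4 rows, then rotate
rows(np.array([540.,147.]),100,[100]*4+list(100-5.*np.arange(1,9)),[32,28,24,21]+[21]*8)
E
```

```text
[0.53965161 0.1467831  0.27083405] [-0.6694612  -1.21988255  0.31954335]
4 1 0 0 0 0.00 1; 8 2 0 0 0 0.00 1; 12 2 0 0 0 0.00 1; 15 3 0 0 0 0.00 1; 19 5 0 0 0 -0.09 1; 23 7 0 0 0 -0.17 1; 28 9 0 0 0 -0.26 1; 33 10 0 0 0 -0.35 1; 37 11 0 0 0 -0.44 1; 42 11 0 0 0 -0.52 1; 47 11 0 0 0 -0.61 1; 52 11 0 0 0 -0.70 1
end [592.11346652 157.933321  ]
```

drive_tool --series "4 1 0 0 0 0 1; 8 2 0 0 0 0 1; 12 2 0 0 0 0 1; 15 3 0 0 0 0 1; 19 5 0 0 0 -0.09 1; 23 7 0 0 0 -0.17 1; 28 9 0 0 0 -0.26 1; 33 10 0 0 0 -0.35 1"

```text
time: 4.05
ee_pos: [0.5728, 0.1576, 0.273]
orientation: [-0.542, -0.453, 0.453, 0.544]
contact_force: [-4.2, 0.6, 2.7]
width: -0.0001
```

Run:
```python
from m import *
s=get_state();print(s['ee_pos'],s['contact_force'])
for n,b in(('side',(180,140,310,240)),('top',(180,120,310,240))):
    p,d=read_camera(n);x0,y0,x1,y1=b;cv2.imwrite(f'pics/{n}2.png',cv2.resize(p[y0:y1,x0:x1,::-1],None,fx=4.9,fy=4.9,interpolation=cv2.INTER_CUBIC))
```

```text
[0.57279992 0.15760335 0.27296627] [-4.22831899  0.61764627  2.65201236]
```

View pics/side2.png

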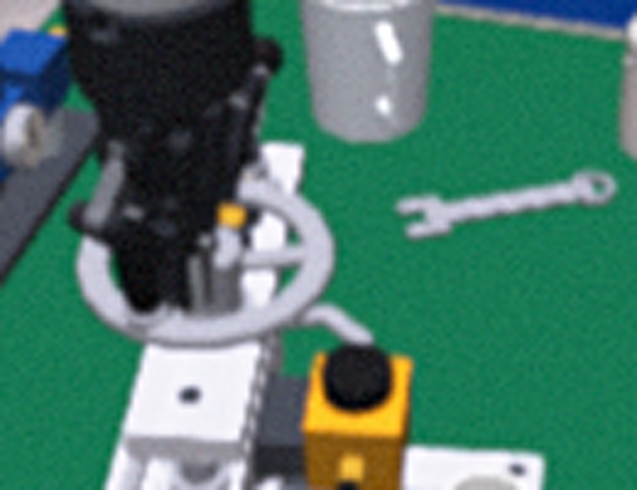

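View pics/top2.png

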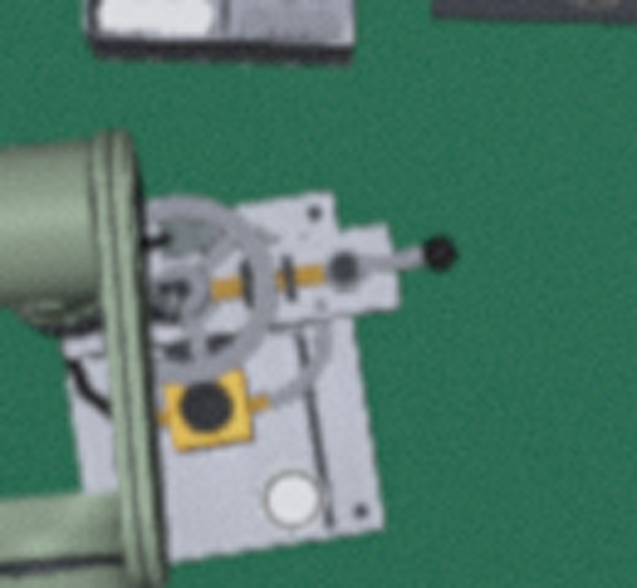

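Run:
```python
from plan import *
c=np.array([573.,157.]);p=80
for k in range(3):
    ph=p-5.*np.arange(1,12+1) if k<2 else p-4.*np.arange(1,11)
    rows(c,p,ph,[21]*len(ph));p=ph[-1];c=np.round(pose(p,21))
```

```text
4 1 0 0 0 -0.09 1; 9 1 0 0 0 -0.17 1; 14 1 0 0 0 -0.26 1; 19 1 0 0 0 -0.35 1; 24 0 0 0 0 -0.44 1; 29 -1 0 0 0 -0.52 1; 33 -3 0 0 0 -0.61 1; 38 -5 0 0 0 -0.70 1; 42 -8 0 0 0 -0.79 1; 46 -10 0 0 0 -0.87 1; 50 -14 0 0 0 -0.96 1; 53 -17 0 0 0 -1.05 1
end [625.98159327 139.91859249]
3 -4 0 0 0 -0.09 1; 6 -8 0 0 0 -0.17 1; 8 -12 0 0 0 -0.26 1; 10 -17 0 0 0 -0.35 1; 12 -21 0 0 0 -0.44 1; 13 -26 0 0 0 -0.52 1; 14 -31 0 0 0 -0.61 1; 14 -36 0 0 0 -0.70 1; 14 -41 0 0 0 -0.79 1; 14 -45 0 0 0 -0.87 1; 13 -50 0 0 0 -0.96 1; 12 -55 0 0 0 -1.05 1
end [637.63285085  85.0619776 ]
-2 -4 0 0 0 -0.07 1; -3 -7 0 0 0 -0.14 1; -5 -11 0 0 0 -0.21 1; -7 -14 0 0 0 -0.28 1; -10 -17 0 0 0 -0.35 1; -12 -20 0 0 0 -0.42 1; -15 -23 0 0 0 -0.49 1; -18 -26 0 0 0 -0.56 1; -21 -28 0 0 0 -0.63 1; -24 -30 0 0 0 -0.70 1
end [614.01066805  54.83660857]
```

drive_tool --series "4 1 0 0 0 -0.09 1; 9 1 0 0 0 -0.17 1; 14 1 0 0 0 -0.26 1; 19 1 0 0 0 -0.35 1; 24 0 0 0 0 -0.44 1; 29 -1 0 0 0 -0.52 1; 33 -3 0 0 0 -0.61 1; 38 -5 0 0 0 -0.70 1; 42 -8 0 0 0 -0.79 1; 46 -10 0 0 0 -0.87 1; 50 -14 0 0 0 -0.96 1; 53 -17 0 0 0 -1.05 1"

```text
time: 5.35
ee_pos: [0.6265, 0.1412, 0.2728]
orientation: [-0.696, -0.121, 0.121, 0.698]
contact_force: [-1.3, 3.6, 1.4]
width: -0.0
```

drive_tool --series "3 -4 0 0 0 -0.09 1; 6 -8 0 0 0 -0.17 1; 8 -12 0 0 0 -0.26 1; 10 -17 0 0 0 -0.35 1; 12 -21 0 0 0 -0.44 1; 13 -26 0 0 0 -0.52 1; 14 -31 0 0 0 -0.61 1; 14 -36 0 0 0 -0.70 1; 14 -41 0 0 0 -0.79 1; 14 -45 0 0 0 -0.87 1; 13 -50 0 0 0 -0.96 1; 12 -55 0 0 0 -1.05 1"

```text
time: 6.55
ee_pos: [0.6396, 0.0859, 0.2728]
orientation: [-0.662, 0.244, -0.246, 0.665]
contact_force: [1.7, 3.7, -0.4]
width: -0.0002
```

Run:
```python
from m import *
s=get_state();print(s['ee_pos'],s['contact_force'])
for n,b in(('side',(180,140,310,240)),('top',(180,120,310,240))):
    p,d=read_camera(n);x0,y0,x1,y1=b;cv2.imwrite(f'pics/{n}3.png',cv2.resize(p[y0:y1,x0:x1,::-1],None,fx=4.9,fy=4.9,interpolation=cv2.INTER_CUBIC))
```

```text
[0.63962997 0.08590181 0.27277377] [ 1.72226761  3.73936866 -0.3719227 ]
```

View pics/side3.png

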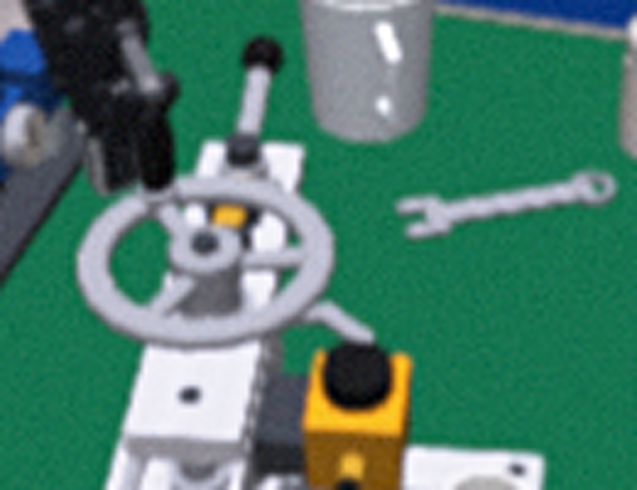

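View pics/top3.png

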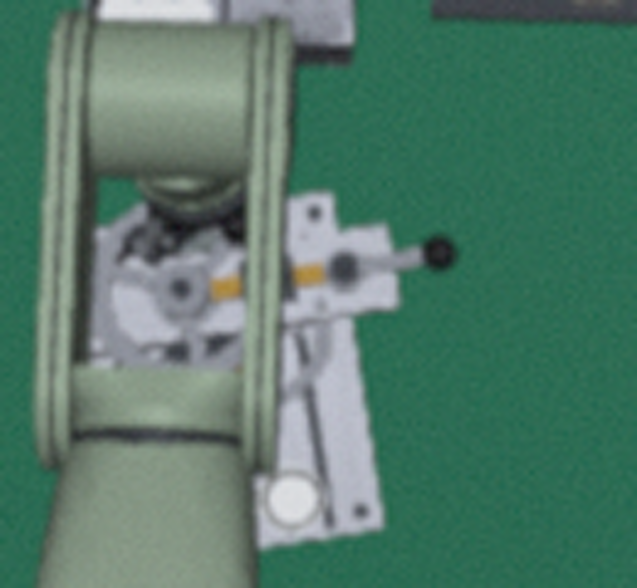

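Handle (side crop ~(155,160)) is being carried along; forces ~4 N as expected. Continuing to half a turn.

drive_tool --series "-2 -4 0 0 0 -0.07 1; -3 -7 0 0 0 -0.14 1; -5 -11 0 0 0 -0.21 1; -7 -14 0 0 0 -0.28 1; -10 -17 0 0 0 -0.35 1; -12 -20 0 0 0 -0.42 1; -15 -23 0 0 0 -0.49 1; -18 -26 0 0 0 -0.56 1; -21 -28 0 0 0 -0.63 1; -24 -30 0 0 0 -0.70 1"

```text
time: 7.65
ee_pos: [0.6157, 0.0549, 0.2728]
orientation: [-0.539, 0.456, -0.458, 0.54]
contact_force: [3.7, 0.4, -0.1]
width: -0.0001
```

Run:
```python
from m import *
s=get_state();print(s['ee_pos'],s['contact_force'],s['qpos'])
n,b='side',(180,140,310,240)
p,d=read_camera(n);x0,y0,x1,y1=b;cv2.imwrite(f'pics/{n}4.png',cv2.resize(p[y0:y1,x0:x1,::-1],None,fx=4.9,fy=4.9,interpolation=cv2.INTER_CUBIC))
from plan import pose
print(pose(-80,36),pose(-80,21))
```

```text
[0.61572248 0.05489022 0.27275925] [ 3.69777467  0.41873539 -0.1120783 ] [-5.10177035e-02  2.67327059e-01  1.38154752e+00  5.68963028e-05
  1.48894050e+00  1.35434025e+00]
[628.78278435  57.44133124] [614.01066805  54.83660857]
```

View pics/side4.png

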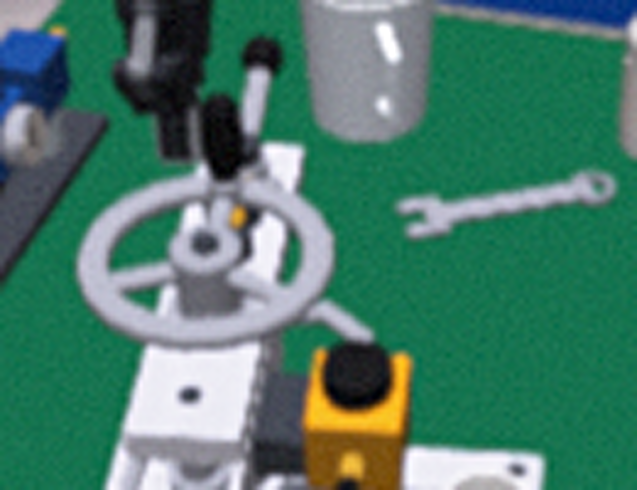

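drive_tool --series "5 1 0 0 0 0 1; 10 2 0 0 0 0 1; 15 3 5 0 0 0 1; 15 3 30 0 0 0.1 1; 15 3 55 0 0 0.24 1; 15 3 60 0 0 0.38 1; 15 3 60 0 0 0.52 1; 15 3 60 0 0 0.66 1; 15 3 60 0 0 0.8 1; 15 3 60 0 0 0.94 1; 15 3 60 0 0 1.08 1; 15 3 60 0 0 1.22 1"

```text
time: 8.9
ee_pos: [0.6297, 0.058, 0.3324]
orientation: [0.704, -0.063, 0.063, -0.704]
contact_force: [0.7, -0.2, 0.3]
width: -0.0001
```

drive_tool --series "0 0 0 0 0 0.14 1; 0 0 0 0 0 0.28 1; 0 0 0 0 0 0.42 1; 0 0 0 0 0 0.56 1; 0 0 0 0 0 0.7 1; 0 0 0 0 0 0.84 1; 0 0 0 0 0 0.98 1; 0 0 0 0 0 1.12 1; 0 0 0 0 0 1.26 1; 0 0 0 0 0 1.4 1; 0 0 0 0 0 1.54 1; 0 0 0 0 0 1.68 1"

```text
time: 10.1
ee_pos: [0.6297, 0.058, 0.3324]
orientation: [-0.517, -0.482, 0.482, 0.517]
contact_force: [-0.3, -0.5, 0.4]
width: -0.0001
```

drive_tool --series "0 0 0 0 0 0.14 1; 0 0 0 0 0 0.24 1; 0 0 -20 0 0 0.24 1; 0 0 -40 0 0 0.24 1; 0 0 -55 0 0 0.24 1; 0 0 -60 0 0 0.24 1; 0 0 -60 0 0 0.24 1"

```text
time: 10.8
ee_pos: [0.629, 0.058, 0.2712]
orientation: [-0.457, -0.539, 0.54, 0.458]
contact_force: [1.0, -0.0, 0.1]
width: 0.0001
```

Run:
```python
from plan import *
from station import *
s=get_state();print(s['ee_pos'],s['contact_force'],s['qpos'])
c=np.array([629.,58.]);p=-80
rows(c,p,[-80,-80,-80]+list(-80-5.*np.arange(1,10)),[31,26,21]+[21]*9)
p=-125;c=np.round(pose(p,21))
for k in range(2):
    ph=p-5.*np.arange(1,13)
    rows(c,p,ph,[21]*len(ph));p=ph[-1];c=np.round(pose(p,21))
print(p)
```

```text
[0.62904158 0.05796741 0.27122017] [ 1.02743914 -0.00728033  0.0767132 ] [-4.49316296e-02  3.01256674e-01  1.34193241e+00 -1.16543335e-04
  1.50058728e+00 -1.77929219e+00]
-5 -1 0 0 0 0.00 1; -10 -2 0 0 0 0.00 1; -15 -3 0 0 0 0.00 1; -19 -6 0 0 0 -0.09 1; -24 -8 0 0 0 -0.17 1; -28 -9 0 0 0 -0.26 1; -33 -10 0 0 0 -0.35 1; -38 -11 0 0 0 -0.44 1; -43 -12 0 0 0 -0.52 1; -48 -12 0 0 0 -0.61 1; -53 -11 0 0 0 -0.70 1; -57 -10 0 0 0 -0.79 1
end [571.67621824  47.75898853]
-5 1 0 0 0 -0.09 1; -10 3 0 0 0 -0.17 1; -14 5 0 0 0 -0.26 1; -18 7 0 0 0 -0.35 1; -22 10 0 0 0 -0.44 1; -26 13 0 0 0 -0.52 1; -29 17 0 0 0 -0.61 1; -32 21 0 0 0 -0.70 1; -35 25 0 0 0 -0.79 1; -38 29 0 0 0 -0.87 1; -40 33 0 0 0 -0.96 1; -41 38 0 0 0 -1.05 1
end [530.6676051   86.01200996]
-2 5 0 0 0 -0.09 1; -2 10 0 0 0 -0.17 1; -3 14 0 0 0 -0.26 1; -3 19 0 0 0 -0.35 1; -2 24 0 0 0 -0.44 1; -1 29 0 0 0 -0.52 1; -0 34 0 0 0 -0.61 1; 2 38 0 0 0 -0.70 1; 4 43 0 0 0 -0.79 1; 6 47 0 0 0 -0.87 1; 9 51 0 0 0 -0.96 1; 12 55 0 0 0 -1.05 1
end [543.29138686 140.65302143]
-245.0
```

drive_tool --series "-5 -1 0 0 0 0.00 1; -10 -2 0 0 0 0.00 1; -15 -3 0 0 0 0.00 1; -19 -6 0 0 0 -0.09 1; -24 -8 0 0 0 -0.17 1; -28 -9 0 0 0 -0.26 1; -33 -10 0 0 0 -0.35 1; -38 -11 0 0 0 -0.44 1; -43 -12 0 0 0 -0.52 1; -48 -12 0 0 0 -0.61 1; -53 -11 0 0 0 -0.70 1; -57 -10 0 0 0 -0.79 1"

```text
time: 12.0
ee_pos: [0.5734, 0.0469, 0.2736]
orientation: [0.632, 0.321, -0.319, -0.629]
contact_force: [2.6, -2.4, -0.6]
width: -0.0
```

Run:
```python
from m import *
s=get_state();print(s['ee_pos'],s['contact_force'],s['qpos'])
n,b='side',(180,140,310,240)
p,d=read_camera(n);x0,y0,x1,y1=b;cv2.imwrite(f'pics/{n}5.png',cv2.resize(p[y0:y1,x0:x1,::-1],None,fx=4.9,fy=4.9,interpolation=cv2.INTER_CUBIC))
```

```text
[0.5733935  0.04690304 0.27361157] [ 2.63537401 -2.35935759 -0.62898128] [-0.06793392  0.17436138  1.49169587 -0.00153376  1.47056832 -1.00742335]
```

View pics/side5.png

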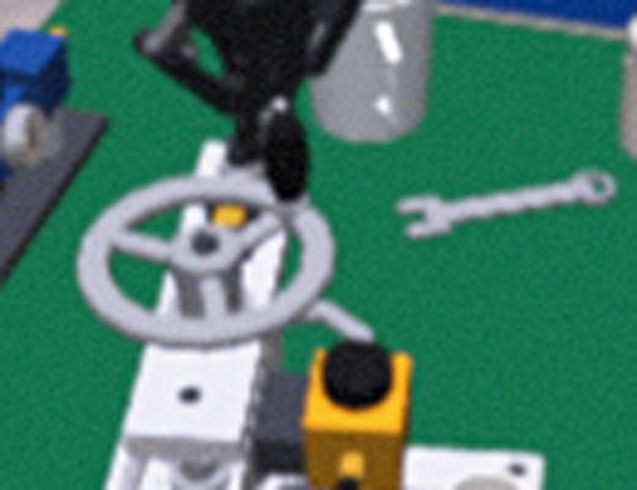

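drive_tool --series "-5 1 0 0 0 -0.09 1; -10 3 0 0 0 -0.17 1; -14 5 0 0 0 -0.26 1; -18 7 0 0 0 -0.35 1; -22 10 0 0 0 -0.44 1; -26 13 0 0 0 -0.52 1; -29 17 0 0 0 -0.61 1; -32 21 0 0 0 -0.70 1; -35 25 0 0 0 -0.79 1; -38 29 0 0 0 -0.87 1; -40 33 0 0 0 -0.96 1; -41 38 0 0 0 -1.05 1"

```text
time: 13.25
ee_pos: [0.5313, 0.0846, 0.2734]
orientation: [0.707, -0.038, 0.039, -0.705]
contact_force: [-0.1, -3.7, 1.8]
width: 0.0002
```

drive_tool --series "-2 5 0 0 0 -0.09 1; -2 10 0 0 0 -0.17 1; -3 14 0 0 0 -0.26 1; -3 19 0 0 0 -0.35 1; -2 24 0 0 0 -0.44 1; -1 29 0 0 0 -0.52 1; 0 34 0 0 0 -0.61 1; 2 38 0 0 0 -0.70 1; 4 43 0 0 0 -0.79 1; 6 47 0 0 0 -0.87 1"

```text
time: 14.25
ee_pos: [0.5365, 0.1325, 0.2733]
orientation: [0.625, -0.332, 0.332, -0.624]
contact_force: [-3.8, -2.4, 3.1]
width: 0.0002
```

Run:
```python
from m import *
s=get_state();print(s['ee_pos'],s['contact_force'],s['qpos'])
n,b='side',(180,140,310,240)
p,d=read_camera(n);x0,y0,x1,y1=b;cv2.imwrite(f'pics/{n}6.png',cv2.resize(p[y0:y1,x0:x1,::-1],None,fx=4.9,fy=4.9,interpolation=cv2.INTER_CUBIC))
```

```text
[0.53647502 0.1324503  0.27325627] [-3.80152592 -2.39825767  3.12126052] [ 8.60944925e-02  1.29857595e-01  1.54320850e+00 -1.17937163e-03
  1.46987124e+00  1.06413859e+00]
```

View pics/side6.png

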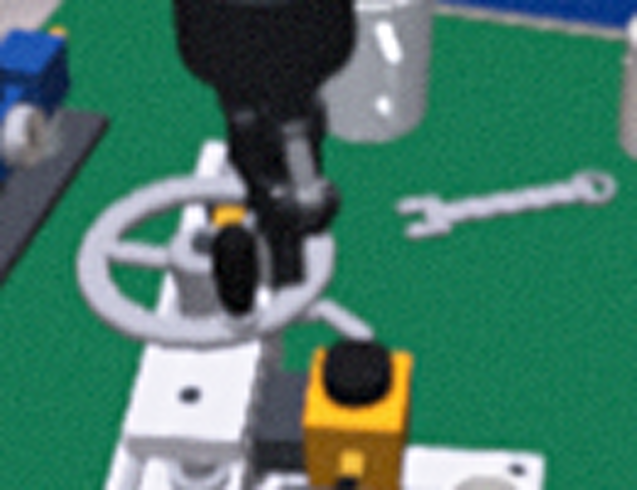

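Run:
```python
from plan import *
p=-235;c=np.round(pose(p,21));print(c)
rows(c,p,-235-3.*np.arange(1,6),[21]*5)
```

```text
[537. 133.]
2 2 0 0 0 -0.05 1; 4 5 0 0 0 -0.10 1; 6 7 0 0 0 -0.16 1; 8 9 0 0 0 -0.21 1; 10 11 0 0 0 -0.26 1
end [546.78140751 144.08159327]
```

drive_tool --series "2 2 0 0 0 -0.05 1; 4 5 0 0 0 -0.10 1; 6 7 0 0 0 -0.16 1; 8 9 0 0 0 -0.21 1; 10 11 0 0 0 -0.26 1"

```text
time: 14.8
ee_pos: [0.5464, 0.1438, 0.2731]
orientation: [0.577, -0.41, 0.409, -0.576]
contact_force: [-4.4, -0.6, 3.1]
width: -0.0
```

```bash
cat > side.py <<'E'
from m import *
import sys
k=sys.argv[1]
s=get_state();print(s['ee_pos'],s['contact_force'])
p,d=read_camera('side');cv2.imwrite(f'pics/side{k}r.png',p[:,:,::-1])
x0,y0,x1,y1=180,140,310,240;cv2.imwrite(f'pics/side{k}.png',cv2.resize(p[y0:y1,x0:x1,::-1],None,fx=4.9,fy=4.9,interpolation=cv2.INTER_CUBIC))
print(blobs('side',p,(180,140,310,215)))
E
python3 side.py 7
```

```text
[0.54635529 0.14381956 0.27305831] [-4.35735315 -0.60453704  3.05933919]
[(np.int32(915), [227.5, 154.9], [208, 140, 38, 43]), (np.int32(48), [190.6, 180.4], [180, 165, 22, 32]), (np.int32(256), [224.9, 193.6], [216, 185, 20, 20]), (np.int32(58), [252.5, 212.1], [247, 210, 12, 5])]
```

View pics/side7.png

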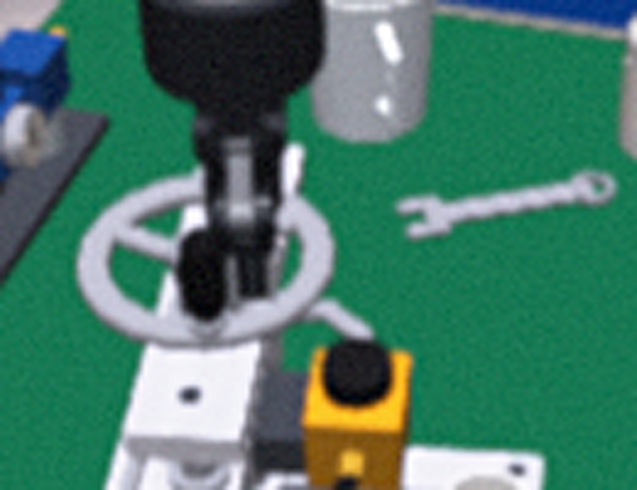

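Run:
```python
from plan import *
p=-250;c=np.array([547.,144.])
rows(c,p,-250-2.*np.arange(1,7),[21]*6)
```

```text
1 1 0 0 0 -0.03 1; 3 3 0 0 0 -0.07 1; 4 4 0 0 0 -0.10 1; 6 5 0 0 0 -0.14 1; 8 6 0 0 0 -0.17 1; 9 7 0 0 0 -0.21 1
end [556.26736931 150.97130445]
```

drive_tool --series "1 1 0 0 0 -0.03 1; 3 3 0 0 0 -0.07 1; 4 4 0 0 0 -0.10 1; 6 5 0 0 0 -0.14 1; 6 5 0 0 0 -0.14 1"

```text
time: 15.35
ee_pos: [0.5528, 0.1491, 0.2728]
orientation: [0.547, -0.449, 0.448, -0.547]
contact_force: [-2.8, -1.1, 2.4]
width: 0.0001
```

```bash
python3 side.py 8
python3 - <<'E'
import cv2,numpy as np
a=cv2.imread('pics/side0.png');b=cv2.imread('pics/side8r.png')
f=lambda i:cv2.resize(i[170:215,190:250],None,fx=6.5,fy=6.5,interpolation=cv2.INTER_CUBIC)
cv2.imwrite('pics/cmp8.png',np.hstack([f(a),f(b)]))
for i in(a,b): print(i[187:206:3,206:224].max(axis=2))
E
```

```text
[0.55278581 0.14905138 0.2727651 ] [-2.76628515 -1.07664474  2.41677751]
[(np.int32(1246), [223.5, 164.6], [204, 140, 38, 65]), (np.int32(49), [190.1, 181.1], [180, 165, 22, 33]), (np.int32(58), [252.5, 212.1], [247, 210, 12, 5])]
[[ 99 123 157 192 202 205 152  70  36  31  57 104 168 171 146 137 144 159]
 [124 112 115 112 101  38  19  25  28  30  23  21  21  37  65  78  69  82]
 [111 116 117 121 107  43  19  18  15  17  19  20  10  23 107 196 209 209]
 [118 121 113 119 107  43  11  14  19  16  17  13  16  10  57 113 126 118]
 [118 112 122 118 103  72  23  20  16  19  12  16   6  22  79 137 133 103]
 [202 173 160 145 122 111  82  29   3  15  15   2  23  20  60  99 109 112]
 [209 211 210 212 214 206 197 179 138  98  78  72  95 150 169 172 185 201]]
[[166 199 206 219 223 217 211 170  74  27  29  35  57  77  84  82  73  59]
 [122 116 113 119 122 153 150  76  19  22  23  24  16  24  35  39  46  50]
 [117 118 121 124 116 119  85  30  14  16  13  19   7  19  16  37  52  50]
 [123 122 123 121 125 119  84  36  14  22  10  19  24  14  14  32  70  83]
 [122 115 124 121 124 127 109  66  22  12  14  11  12  11  15  19  71 104]
 [213 178 161 139 129 144 206 236 140  30   6  12  14  12  18  31  75 108]
 [216 215 216 220 220 220 220 218 192 145 102  65  79  87 120 154 188 191]]
```

View pics/cmp8.png

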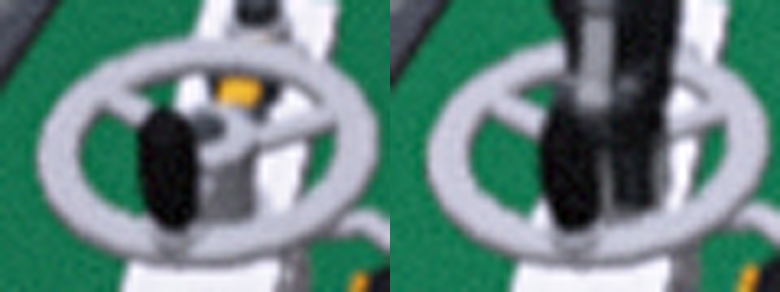

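Run:
```python
from plan import *
rows(np.array([553.,149.]),-258,[-259.2,-260.3,-261.3],[21]*3)
print(pose(-261.3,21))
```

```text
1 1 0 0 0 -0.02 1; 2 1 0 0 0 -0.04 1; 3 2 0 0 0 -0.06 1
end [555.67606572 150.62520489]
[555.67606572 150.62520489]
```

drive_tool --series "1 0.6 0 0 0 -0.02 1; 2 1.2 0 0 0 -0.04 1; 2.7 1.7 0 0 0 -0.06 1; 2.7 1.7 0 0 0 -0.06 1"

```text
time: 15.8
ee_pos: [0.5562, 0.1507, 0.2723]
orientation: [-0.532, 0.465, -0.465, 0.533]
contact_force: [-2.2, -1.3, 3.5]
width: -0.0001
```

```bash
python3 side.py 9
cat > edge.py <<'E'
import cv2,numpy as np,sys
for k in ['0']+sys.argv[1:]:
    i=cv2.imread(f'pics/side{k}.png' if k=='0' else f'pics/side{k}r.png').max(axis=2).astype(float)
    r=[]
    for y in (192,193,194,195,196,197,198,199):
        row=i[y,205:217]; j=np.argmax(row<70); r.append(205+j-1+(row[j-1]-70)/(row[j-1]-row[j]))
    print(k,np.round(r,2),np.mean(r).round(2))
E
python3 edge.py 8 9
```

```text
[0.55617538 0.15073122 0.27226991] [-2.22685177 -1.25917143  3.47578307]
[(np.int32(1288), [221.9, 165.2], [202, 140, 39, 65]), (np.int32(42), [189.6, 181.8], [180, 165, 22, 32]), (np.int32(59), [252.5, 212.0], [247, 209, 12, 6])]
0 [210.6  210.58 210.6  210.63 210.58 210.71 210.95 211.04] 210.71
8 [212.31 212.27 212.37 212.32 212.29 212.44 212.64 212.91] 212.44
9 [210.6  210.61 210.64 210.7  210.62 210.8  211.   211.16] 210.77
```

drive_tool --series "-6 -1 0 0 0 0 1; -12 -2 0 0 0 0 1; -18 -3 0 0 0 0 1; -18 -3 25 0 0 0.1 1; -18 -3 60 0 0 0.2 1; 0 -20 90 0 0 0.3 1; 30 -50 110 0 0 0.42 1; 60 -85 110 0 0 0.55 1; 80 -120 110 0 0 0.7 1; 90 -160 110 0 0 0.84 1; 95 -190 110 0 0 0.98 1; 95 -205 110 0 0 1.12 1"

```text
time: 17.05
ee_pos: [0.6513, -0.0576, 0.3814]
orientation: [0.699, -0.11, 0.11, -0.698]
contact_force: [0.3, 0.0, -0.6]
width: -0.0001
```

```bash
python3 side.py 10; python3 edge.py 10
python3 - <<'E'
from m import *
p,d=read_camera('top');cv2.imwrite('pics/top10r.png',p[:,:,::-1])
f=lambda i:cv2.resize(i[150:245,180:285],None,fx=3.7,fy=3.7,interpolation=cv2.INTER_CUBIC)
cv2.imwrite('pics/top10.png',np.hstack([f(cv2.imread('pics/top0.png')),f(p[:,:,::-1])]))
print(blobs('top',p,(180,150,285,245)))
# tube/valve heights from first depth
D=np.load('pics/top0.npy')
for U,V in[(400,220),(385,270),(340,305),(252,318),(424,147),(480,142),(500,136)]:
    u,v=(U+.5)/6-.5+180,(V+.5)/6-.5+150
    o,dd=ray('top',u,v);print(U,V,(o+dd*np.median(D[int(round(v))-1:int(round(v))+2,int(round(u))-1:int(round(u))+2])).round(3))
E
```

```text
[ 0.651321   -0.05762638  0.38136311] [ 0.30236417  0.03359915 -0.58448534]
[(np.int32(42), [233.3, 150.7], [229, 148, 9, 7]), (np.int32(54), [190.7, 180.3], [180, 164, 22, 34]), (np.int32(10), [229.0, 171.5], [227, 171, 5, 2]), (np.int32(139), [215.4, 195.5], [211, 187, 10, 18]), (np.int32(59), [252.5, 212.0], [247, 209, 12, 6])]
0 [210.6  210.58 210.6  210.63 210.58 210.71 210.95 211.04] 210.71
10 [210.6  210.51 210.53 210.52 210.63 210.62 210.92 211.  ] 210.67
[(np.int32(91), [271.0, 154.4], [261, 150, 24, 11]), (np.int32(34), [269.1, 170.9], [267, 168, 6, 7]), (np.int32(23), [199.2, 179.4], [197, 177, 5, 6]), (np.int32(22), [200.5, 201.1], [194, 194, 15, 13]), (np.int32(17), [245.0, 199.1], [240, 197, 12, 5]), (np.int32(31), [220.9, 202.0], [218, 199, 7, 8]), (np.int32(13), [270.5, 205.6], [265, 205, 11, 3])]
400 220 [0.574 0.011 0.144]
385 270 [0.545 0.019 0.149]
340 305 [0.524 0.044 0.15 ]
252 318 [0.512 0.091 0.191]
424 147 [ 0.603 -0.002  0.246]
480 142 [ 0.605 -0.032  0.251]
500 136 [ 0.608 -0.042  0.256]
```

View pics/side10.png

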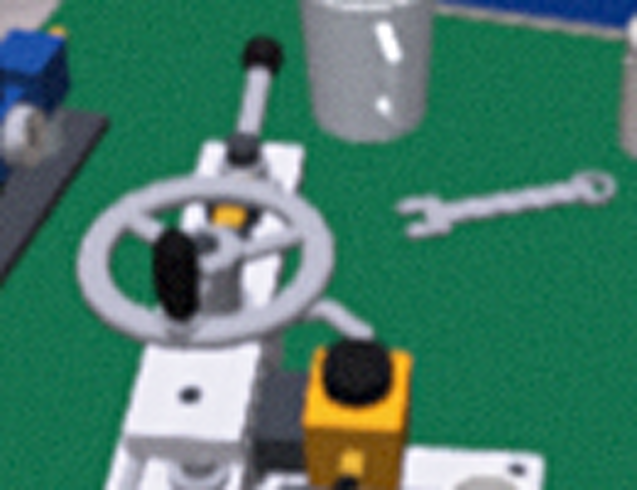

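View pics/top10.png

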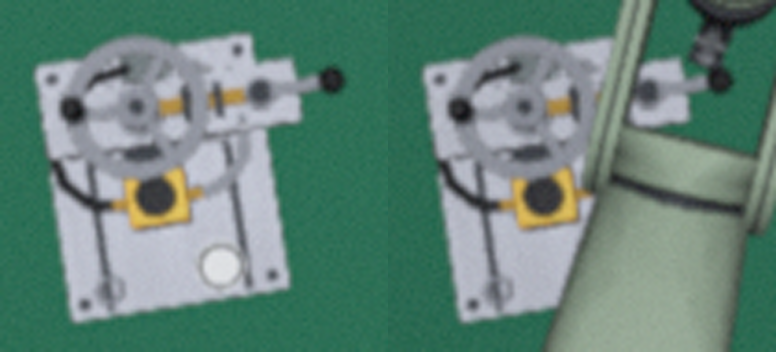

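drive_tool --series "0 0 0 0 0 0.12 1; 0 -1 -10 0 0 0.24 1; 0 -3 -35 0 0 0.36 1; 0 -3 -60 0 0 0.45 1; 0 -3 -85 0 0 0.45 1; 0 -3 -105 0 0 0.45 1; 0 -3 -122 0 0 0.45 1; 0 -3 -130 0 0 0.45 1; 0 -3 -130 0 0 0.45 1"

```text
time: 18.05
ee_pos: [0.6501, -0.0561, 0.2508]
orientation: [-0.705, -0.046, 0.048, 0.706]
contact_force: [0.7, -0.2, -0.5]
width: 0.0003
```

```bash
python3 side.py 11
python3 - <<'E'
from h import *
from scipy.spatial.transform import Rotation as R
s=get_state();m=R.from_quat(s['orientation']).as_matrix();print(np.degrees(np.arctan2(m[1,0],m[0,0])),s['qpos'])
P=np.array([601.8,-2.3])
def pose(th,off):
    p=np.radians(th);u=np.array([np.cos(p),np.sin(p)]);t=np.array([-u[1],u[0]]);return P+62*u+off*t
c=s['ee_pos'][:2]*1000
def rows(c,c0,ths,offs):
    print("; ".join("%.0f %.0f 0 0 0 %.2f 1"%(*(pose(a,o)-c),np.radians(a-c0)) for a,o in zip(ths,offs)));print(pose(ths[-1],offs[-1]))
rows(c,-81,[-81]*5+list(-81-5*np.arange(1,8.)),[36,32,28,25,23]+[23]*7)
c=pose(-116,23);rows(c,-116,-116-4*np.arange(1,11.),[23]*10)
E
```

```text
[ 0.65014773 -0.056134    0.25079308] [ 0.7011563  -0.1831618  -0.51970474]
[(np.int32(73), [220.1, 143.5], [212, 140, 18, 12]), (np.int32(42), [233.3, 150.7], [229, 148, 9, 7]), (np.int32(56), [190.4, 180.7], [180, 164, 22, 34]), (np.int32(9), [229.0, 171.6], [227, 171, 5, 2]), (np.int32(140), [215.4, 195.4], [211, 187, 10, 18]), (np.int32(60), [252.4, 212.0], [247, 209, 12, 6])]
7.654748669337175 [-2.19014826e-01  3.57528184e-01  1.30741648e+00  2.18338765e-04
  1.47705583e+00 -3.52635823e-01]
-4 -1 0 0 0 0.00 1; -8 -2 0 0 0 0.00 1; -12 -3 0 0 0 0.00 1; -15 -3 0 0 0 0.00 1; -17 -3 0 0 0 0.00 1; -22 -6 0 0 0 -0.09 1; -27 -8 0 0 0 -0.17 1; -33 -10 0 0 0 -0.26 1; -38 -11 0 0 0 -0.35 1; -44 -12 0 0 0 -0.44 1; -50 -12 0 0 0 -0.52 1; -56 -12 0 0 0 -0.61 1
[595.29325196 -68.10776725]
-5 1 0 0 0 -0.07 1; -9 2 0 0 0 -0.14 1; -14 3 0 0 0 -0.21 1; -18 4 0 0 0 -0.28 1; -22 6 0 0 0 -0.35 1; -26 8 0 0 0 -0.42 1; -30 11 0 0 0 -0.49 1; -34 13 0 0 0 -0.56 1; -37 16 0 0 0 -0.63 1; -41 20 0 0 0 -0.70 1
[554.51512442 -48.5292174 ]
```

View pics/side11.png

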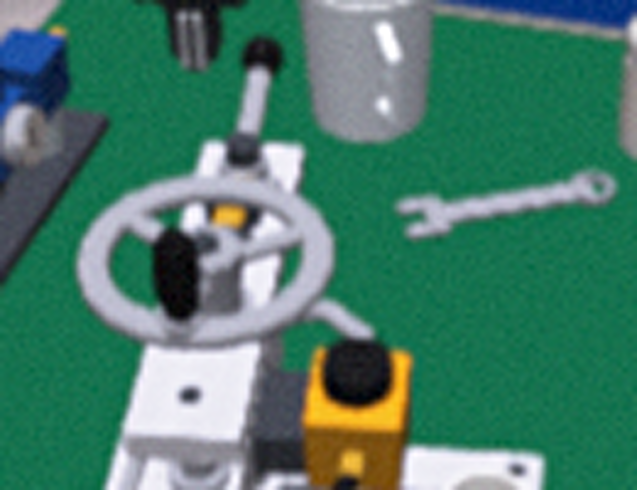

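drive_tool --series "-4 -1 0 0 0 0.00 1; -8 -2 0 0 0 0.00 1; -12 -3 0 0 0 0.00 1; -15 -3 0 0 0 0.00 1; -17 -3 0 0 0 0.00 1; -22 -6 0 0 0 -0.09 1; -27 -8 0 0 0 -0.17 1; -33 -10 0 0 0 -0.26 1; -38 -11 0 0 0 -0.35 1; -44 -12 0 0 0 -0.44 1; -50 -12 0 0 0 -0.52 1; -56 -12 0 0 0 -0.61 1"

```text
time: 19.3
ee_pos: [0.5957, -0.0691, 0.2531]
orientation: [-0.686, 0.167, -0.169, 0.687]
contact_force: [2.1, -0.1, 0.5]
width: -0.0003
```

```bash
python3 side.py 12
```

```text
[ 0.59574554 -0.06908571  0.25308768] [ 2.0734301  -0.09291713  0.46088618]
[(np.int32(113), [243.6, 148.3], [238, 140, 12, 19]), (np.int32(55), [190.1, 181.2], [180, 165, 22, 33]), (np.int32(11), [228.9, 171.6], [227, 171, 5, 3]), (np.int32(137), [215.4, 195.4], [211, 187, 10, 18]), (np.int32(61), [252.3, 212.0], [246, 209, 13, 6])]
```

View pics/side12.png

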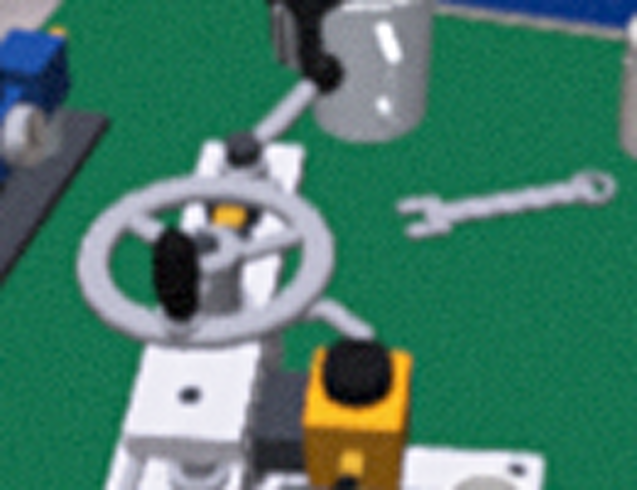

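drive_tool --series "-5 1 0 0 0 -0.07 1; -9 2 0 0 0 -0.14 1; -14 3 0 0 0 -0.21 1; -18 4 0 0 0 -0.28 1; -22 6 0 0 0 -0.35 1; -26 8 0 0 0 -0.42 1; -30 11 0 0 0 -0.49 1; -34 13 0 0 0 -0.56 1; -37 16 0 0 0 -0.63 1"

```text
time: 20.25
ee_pos: [0.5583, -0.0541, 0.2529]
orientation: [0.602, -0.371, 0.373, -0.601]
contact_force: [0.8, -2.9, 1.3]
width: 0.0001
```

```bash
python3 side.py 13
python3 - <<'E'
from h import *
s=get_state();c=s['ee_pos'][:2]*1000;print(s['qpos'],s['moment'])
P=np.array([601.8,-2.3])
def pose(th,off):
    p=np.radians(th);u=np.array([np.cos(p),np.sin(p)]);t=np.array([-u[1],u[0]]);return P+62*u+off*t
for a in(-152,-155,-158,-161,-163,-165,-167,-169):print(a,(pose(a,23)-pose(-152,23)).round(1),np.radians(a+152).round(2))
p=np.radians(-166.5);print(proj('side',[[.6018+.062*np.cos(p),-.0023+.062*np.sin(p),.258]]))
E
```

```text
[ 0.55830423 -0.05406041  0.2529155 ] [ 0.82291183 -2.89192982  1.25434448]
[(np.int32(182), [252.3, 150.3], [247, 140, 13, 25]), (np.int32(55), [190.5, 180.6], [180, 165, 22, 33]), (np.int32(11), [228.9, 171.8], [227, 171, 5, 3]), (np.int32(137), [215.4, 195.4], [211, 187, 10, 18]), (np.int32(60), [252.4, 212.0], [246, 209, 13, 6])]
[-2.49610620e-01  1.58983325e-01  1.55219472e+00 -1.01321999e-03
  1.42977047e+00  8.59759477e-01] [-0.28246404 -0.06539841  0.02242141]
-152 [0. 0.] 0.0
-155 [-2.5  2.4] -0.05
-158 [-4.9  4.9] -0.1
-161 [-7.2  7.5] -0.16
-163 [-8.6  9.3] -0.19
-165 [-10.   11.2] -0.23
-167 [-11.3  13.1] -0.26
-169 [-12.5  15. ] -0.3
[[253.70310346 164.83949186]]
```

View pics/side13.png

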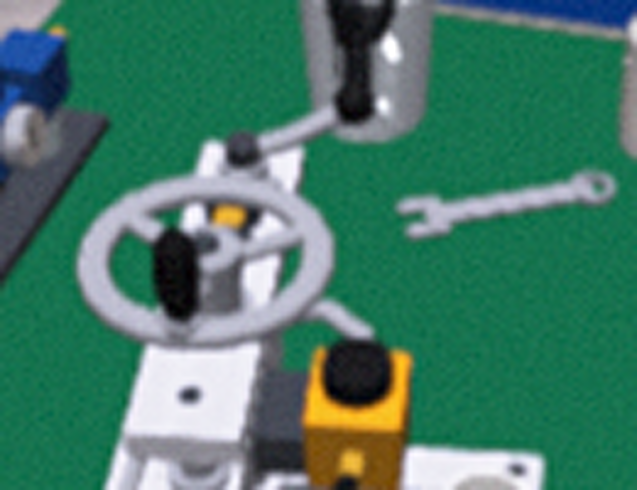

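drive_tool --series "-2.5 2.4 0 0 0 -0.05 1; -4.9 4.9 0 0 0 -0.1 1; -7.2 7.5 0 0 0 -0.16 1"

```text
time: 20.6
ee_pos: [0.5508, -0.0468, 0.2529]
orientation: [0.571, -0.418, 0.419, -0.57]
contact_force: [-1.1, -3.2, 2.2]
width: -0.0001
```

drive_tool --series "-0.7 0.9 0 0 0 -0.02 1; -1.4 1.8 0 0 0 -0.04 1"

```text
time: 20.8
ee_pos: [0.5493, -0.0447, 0.2527]
orientation: [0.562, -0.429, 0.43, -0.561]
contact_force: [-1.2, -1.9, 3.4]
width: -0.0
```

drive_tool --series "-0.7 0.9 0 0 0 -0.02 1; -1.4 1.8 0 0 0 -0.04 1"

```text
time: 21.0
ee_pos: [0.5481, -0.0425, 0.2525]
orientation: [0.553, -0.441, 0.441, -0.553]
contact_force: [-0.9, -3.4, 3.7]
width: -0.0002
```

```bash
python3 side.py 14
```

```text
[ 0.54806127 -0.04248102  0.25249851] [-0.94862779 -3.37626714  3.69744428]
[(np.int32(179), [253.5, 153.4], [248, 140, 12, 29]), (np.int32(55), [190.4, 180.7], [180, 165, 22, 33]), (np.int32(10), [229.0, 171.5], [227, 171, 5, 2]), (np.int32(138), [215.3, 195.5], [211, 187, 10, 18]), (np.int32(60), [252.4, 212.0], [247, 209, 12, 6])]
```

View pics/side14.png

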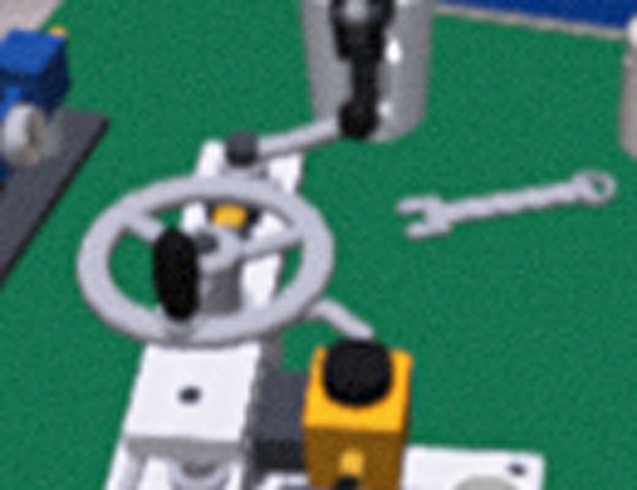

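drive_tool --series "-0.4 0.9 0 0 0 -0.02 1; -0.4 0.9 0 0 0 -0.02 1"

```text
time: 21.25
ee_pos: [0.5477, -0.0412, 0.2523]
orientation: [-0.548, 0.446, -0.446, 0.548]
contact_force: [-1.5, -2.7, 1.5]
width: -0.0001
```

drive_tool --series "-0.3 1 0 0 0 -0.02 1; -0.3 1 0 0 0 -0.02 1"

```text
time: 21.45
ee_pos: [0.5473, -0.0402, 0.2522]
orientation: [0.544, -0.452, 0.452, -0.544]
contact_force: [-1.3, -2.9, 2.8]
width: -0.0005
```

drive_tool --series "-0.3 1 0 0 0 -0.02 1; -0.3 1 0 0 0 -0.02 1"

```text
time: 21.65
ee_pos: [0.5469, -0.0392, 0.2521]
orientation: [0.539, -0.457, 0.457, -0.539]
contact_force: [-1.8, -1.8, 2.4]
width: -0.0004
```

drive_tool --series "-0.2 1 0 0 0 0 1; -0.2 1 0 0 0 0 1"

```text
time: 21.85
ee_pos: [0.5468, -0.0387, 0.2521]
orientation: [0.54, -0.457, 0.457, -0.539]
contact_force: [-1.6, -4.2, 1.9]
width: -0.0001
```

```bash
python3 side.py 15
```

```text
[ 0.54679679 -0.03872222  0.25213676] [-1.58946161 -4.15162834  1.92399936]
[(np.int32(207), [253.4, 153.5], [246, 140, 14, 29]), (np.int32(54), [190.3, 180.8], [180, 165, 22, 33]), (np.int32(9), [229.0, 171.6], [227, 171, 5, 2]), (np.int32(139), [215.4, 195.4], [211, 187, 10, 18]), (np.int32(60), [252.4, 212.0], [246, 209, 13, 6])]
```

drive_tool --series "-0.2 1 0 0 0 0 1; -0.2 1 0 0 0 0 1"

```text
time: 22.1
ee_pos: [0.5468, -0.0385, 0.2522]
orientation: [0.54, -0.457, 0.458, -0.539]
contact_force: [-1.5, -6.8, 1.9]
width: -0.0002
```

drive_tool --series "-0.2 1 0 0 0 0 1; -0.2 1 0 0 0 0 1"

```text
time: 22.3
ee_pos: [0.5467, -0.0384, 0.2522]
orientation: [0.54, -0.456, 0.458, -0.538]
contact_force: [-1.4, -8.3, 1.1]
width: 0.0002
```

```bash
python3 side.py 16
```

```text
[ 0.5467056  -0.03843658  0.25223332] [-1.39519593 -8.27285917  1.14330503]
[(np.int32(204), [253.4, 153.7], [247, 140, 13, 29]), (np.int32(55), [189.7, 181.7], [180, 165, 22, 33]), (np.int32(10), [229.0, 171.5], [227, 171, 5, 2]), (np.int32(136), [215.4, 195.4], [211, 187, 10, 18]), (np.int32(60), [252.4, 212.0], [246, 209, 13, 6])]
```

View pics/side16.png

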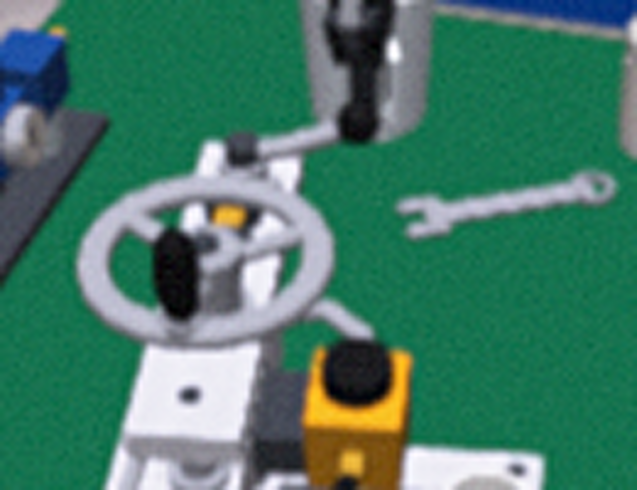

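drive_tool --series "1 -4 0 0 0 0 1; 2 -10 0 0 0 0 1; 4 -18 0 0 0 0 1; 5 -25 10 0 0 0 1; 5 -28 40 0 0 0 1; 5 -30 80 0 0 0 1; -5 -50 120 0 0 0 1; -30 -85 140 0 0 0 1; -60 -125 140 0 0 0 1; -90 -170 140 0 0 0 1; -115 -215 140 0 0 0 1; -130 -255 140 0 0 0 1"

```text
time: 23.55
ee_pos: [0.4152, -0.2928, 0.3938]
orientation: [-0.539, 0.456, -0.458, 0.54]
contact_force: [0.6, -0.2, -0.3]
width: -0.0003
```

```bash
python3 side.py 17; python3 edge.py 17
python3 - <<'E'
from m import *
p,d=read_camera('top');cv2.imwrite('pics/top17r.png',p[:,:,::-1])
print(blobs('top',p,(180,150,285,245)))
cv2.imwrite('pics/top17.png',cv2.resize(p[60:260,130:390,::-1],None,fx=3,fy=3,interpolation=cv2.INTER_CUBIC))
s=cv2.imread('pics/side17r.png')
cv2.imwrite('pics/side17f.png',s)
E
```

```text
[ 0.41517238 -0.29283628  0.3937819 ] [ 0.58968308 -0.23807051 -0.29428018]
[(np.int32(52), [252.5, 164.8], [249, 161, 8, 8]), (np.int32(56), [190.2, 180.9], [180, 165, 22, 33]), (np.int32(10), [229.0, 171.5], [227, 171, 5, 2]), (np.int32(140), [215.5, 195.4], [211, 187, 10, 18]), (np.int32(60), [252.4, 212.0], [247, 209, 12, 6])]
0 [210.6  210.58 210.6  210.63 210.58 210.71 210.95 211.04] 210.71
17 [210.52 210.53 210.48 210.59 210.51 210.6  210.89 211.05] 210.65
[(np.int32(10), [210.3, 169.1], [206, 168, 9, 3]), (np.int32(23), [199.1, 179.4], [197, 177, 5, 6]), (np.int32(28), [254.5, 192.2], [252, 190, 6, 6]), (np.int32(15), [219.9, 201.3], [218, 199, 7, 7]), (np.int32(10), [204.8, 204.5], [202, 203, 7, 4])]
```

View pics/side17f.png

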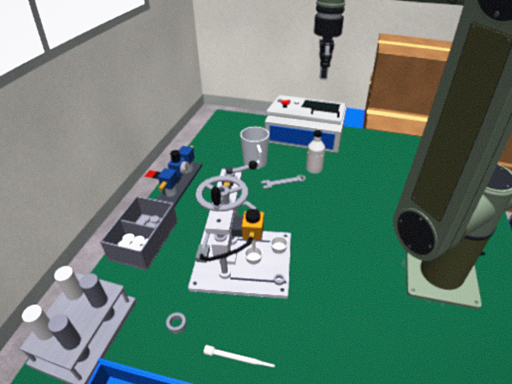

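View pics/top17.png

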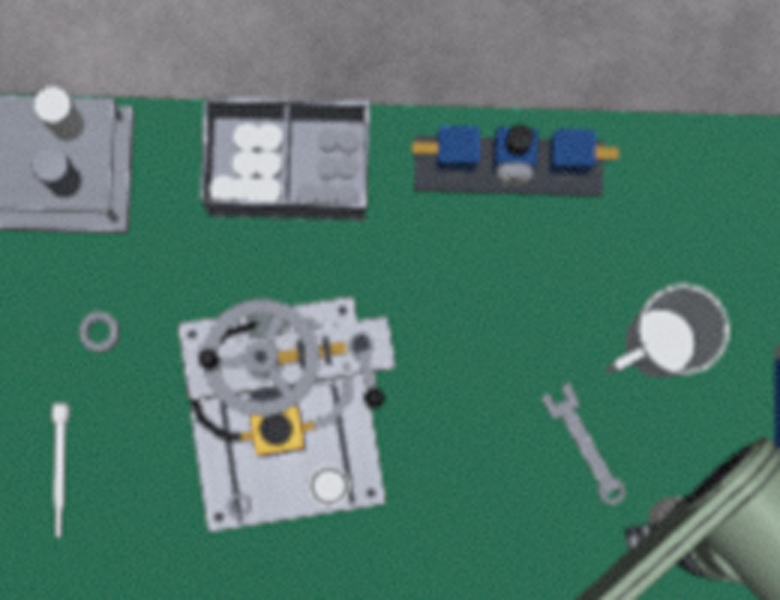

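Run:
```python
from m import *
P=np.array([.6023,-.0023]);hub=np.array([.5843,.1024])
b=P-hub;az=lambda v:np.degrees(np.arctan2(v[1],v[0]))
k0=tri((233.3,150.7),(269.2,171.3))[0][:2];k1,e=tri((252.5,164.8),(254.5,192.2));print(k1,e)
k0=onplane('top',269.2,171.3,.260)[:2];K1=onplane('top',254.5,192.2,.260)[:2]
print(az(b),az(k0-P),az(K1-P),az(k1[:2]-P),'turn rad',np.radians((az(k0-P)-az(K1-P))),np.radians(az(b)-az(K1-P)), np.linalg.norm(K1-P))
```

```text
[ 0.54420865 -0.0170961   0.25732456] 0.0012668963788781942
-80.24508350418569 -81.45665961863291 -165.79306388061374 -165.71036929758716 turn rad 1.471947933664544 1.4930939260001677 0.06081952062516544
```

Run:
```python
from station import *
print(job_done()); s=get_state();print(s['time'])
```

```text
the job is handed in; nothing more can be done
None
the job is handed in; nothing more can be done
```

The hand wheel has been pushed clockwise through one full turn and the brake lever is against its stop. The job was handed in at about 24 s, against the 67 s limit.

- **Hand wheel:** I pushed the handle round with the shut fingertips in two half turns, at about 4 N. The handle is back within 0.1 px of its starting place in both camera views, about 0.2° of wheel angle. It did not move while I worked the lever.
- **Brake lever:** I pushed the knob at about 2–3 N until it stopped moving while the force rose to about 8 N. After backing off, the lever measures about 1.49 rad from the bridge direction, against the 1.5 rad locked stop. The two views agree to 1.3 mm.
- **Loose things and arm:** In the last pictures the loose things look unmoved, checked by eye rather than measured. The arm ended clear, about 0.27 m from the stand's lever end, with no contact force.

The only disagreement was the handle's first position, which differed by about 5° (5–6 mm) between the two cameras. I therefore set the final angle by comparing each view with its own starting picture. I did not measure the nozzle's height directly.

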